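Clear the marking station and feed the next bar through its guard slot

TASK

The lock cylinder lying in front of the marking station is finished: put it away in the station's open drawer. Then take the bar holder by its black grip block, pass its steel bar through the slot in the front of the guard hood until it has pushed the spring stop inside back by about a centimetre, and keep it there: finish while still holding the holder level and still, with the bar in the slot. Leave the tape roll, the pot and the padlock alone.

Things in the scene. Friction and masses are not known exactly. Their poses are not given: they have to be found in the camera images.
- cylinder_centre (a point): centre of the finished lock cylinder, a loose silver double profile cylinder (0.16 kg) lying flat on the bench: 65 mm long along its y, 34 mm wide along its x (the middle cam sticks out a little further), 17 mm thick; the point is at half thickness (8.5 mm above its underside). Grasp it across its width (its x). Its long axis may point anywhere within 0.6 rad of the world y axis
- cylinder: the same lock cylinder; origin on its underside, 3 mm towards +x from the centre
- drawer_in (a point): centre of the inner floor of the station's open-topped steel drawer, low at the left (floor about 8 mm above the bench); x points into the station, z up. Inside 126 mm long (x), 96 mm wide (y); walls 39 mm above the floor, front panel 51 mm. Only the front part is out of the cabinet: its open length is the joint value less 3 mm, starting 63 mm towards -x of this point
- drawer (a joint): how far the drawer is pulled out, m: 0 shut, 0.115 fully out; starts at 0.085 to 0.11; it stays where it is left (about 5 N friction). The cabinet's face is at the station's front face
- grip_block (a point): centre of the holder's black grip block, 60 x 30 x 48 mm (x, y, z), loose, standing upright on the bench; x points along the steel bar, z up; the centre is 24 mm above its underside. Grasp it across its 30 mm width (y)
- holder: the bar holder: black grip block with a steel bar 26 mm wide (y) and 12 mm thick (z) that sticks out 80 mm from the middle of the block's front face; 0.22 kg, balancing about 5 mm in front of the block centre; the origin is under the centre of the block
- bar_tip (a point): middle of the end of the steel bar, whose end edges and corners are rounded with 6 mm radius (so it leads itself in), 110 mm in front of the grip block's centre (along its x), at the same height
- window (a point): centre of the guard slot, on the outer face of the 6 mm steel guard plate at the right half of the station, 62 mm above the bench; x points level into the station, y left, z up. The slot is 28 mm wide (y) and 14 mm high (z): the bar has 2 mm clearance each way (1 mm a side); its edges are square. The hood behind is hollow
- stop (a joint): how far the spring stop inside the hood is pushed back, m: 0 at rest, 0.02 at its end. At rest its face stands 45 mm behind the outer face of the slot, straight behind it; it takes about 1 N to start it and 4 N at the end, and it springs back
- station: the marking station, fixed to the bench: 220 mm wide, 140 mm deep; at the right the guard hood with clear top, 105 mm tall, at the left the drawer cabinet, 68 mm tall; origin on the bench under the middle of its front face, x into the station. Left of it (fixed) stand a 100 mm tall tool bin, its near side at x = 0.565, and a milling machine 0.4 m tall; an upright plate 0.25 m tall stands at x = 0.40, y over 0.115
- tape: roll of black tape lying flat, 55 x 53 x 19 mm, origin under its centre; bystander, leave alone
- pot: low round white pot with a tan lid, 62 mm diameter, 35 mm tall, origin under its centre; bystander, leave alone
- padlock: steel padlock lying flat, 79 x 50 x 18 mm, origin under its centre; bystander, leave alone

How it is judged:
By the outcome, as a careful person would: the job done as asked, in the order asked, and still so for the second after the job is handed in, while the arm keeps its last pose, push and grip.
It also fails if it takes over 67 s, if anything falls off the work surface, if the arm or the gripper's body presses on something with over 40 N, if the wrist force passes 120 N, or if a joint passes its speed limit or range.

ROBOT

A 6-joint arm with a two-finger parallel gripper is mounted at the origin on a cart in front of the work surface, level with it; the furniture and walls round the work are solid. World frame = base frame: x ahead of the robot, y to its left, z up, the work surface at z = 0. Lengths are in m, angles in rad, forces in N, time in s.
With the tool pointing down it reaches from about 0.4 to 0.825 m from the base axis. Payload 7 kg.
Tool frame: the origin (TCP) lies midway between the tips of the shut fingers; the grasp point (between the pads) lies 19 mm behind it; z points along the fingers, y is the line along which they close (so a half turn about z gives the same grasp; the last joint's range is limited). The gripper opens to 85 mm and grips with 20 to 120 N. Pads are 22 mm wide; open, the fingers measure 114 mm over their backs; the gripper's body (76 mm by 85 mm) begins 54 mm behind the grasp point. The pads swing forward as they close: fully open they stand 13 mm farther back than shut.
Start: joints at [1.577, 0.359, 0.012, 0, -1.224, -0.288], TCP at [0.188, 0.648, 0.231] pointing down, gripper open.
Joint ranges: [-3.07, 3.07], [-1.43, 2.12], [-1.02, 1.25], [-3.03, 1.67], [-3.05, -0], [-3.03, 3.03]. Speed limits (rad/s): [2.39, 2.39, 3.01, 3.14, 3.14, 3.14].

INTERFACE

Orientations are given as a rotation vector (axis times angle).
In Python, from plant import telemetry, grab_frame, camera_params, r gives the robot as it stands. The module is installed in compiled form; this text tells all that it offers.
- The arm moves only by the tool play_rows, never from a script. Its argument "plan" is a list of rows, each a list of 5 numbers: the shift along the tool's x, y, z normalised to -1 to 1, where 1 is 40 cm, then the turn about the tool's z normalised to -1 to 1, where 1 is 45 degrees, then the opening, from 0 (shut) to 1 (fully open). A call has 1 to 12 rows; each row shifts and turns the commanded pose from where the row before left it, along the tool's axes as they then stand; what a row does not reach is not made up. A row lasts 1/12 s, in which the tool goes at most 41.7 mm and 7.16 degrees, less where a joint would pass 70% of its speed; a pose out of reach is approached as far as the arm can. A call with a number of a shift or a turn outside -1 to 1 is refused whole. A call with a gripper value outside its range is refused whole. The fingers move at their own pace and stop on an object; "newtons" is the grip in N (left out, the last holds). Time passes only in rows, so rows that do not move let the fingers close. It gives the time, the measured TCP pose, the force, the opening and the grip force at its end, in the units of the state.
- telemetry.get_state(): the state, without advancing time (a new reading comes with each control period).
- grab_frame(name): name is "side" or "top" or "wrist"; returns (picture, depth): 400x640x3 uint8, red, green, blue; 400x640 float32, m along the optical axis (not along the pixel's ray), 0 where there is no reading.
- camera_params(name): a dict with "fx", "fy", "cx", "cy" (pixels), "k1" (the pictures are not rectified: a ray, as slopes to the right and down, at radius r is drawn at 1 + k1 r^2 times it, then the intrinsics apply), "rvec" (rotation vector, rad) and "tvec" (3), from world to camera coordinates, as OpenCV has them. Camera axes: x right, y down, z forward; pixel columns grow to the right and rows downward; lengths in m; the calibration is good to about 2 mm. A picture is of the moment at which its call begins: read the wrist's pose just before it. camera_params takes no time and is no camera call; for the wrist camera it gives the pose at the moment of the call.
- r.sign_off(): hands the job in; it is judged then, once.
The state is a dict: "time": time; "joint_pos": joint angles; "joint_velocities": joint speeds; "joint_torque": joint torques, N m; "eef_pos": TCP position; "tool_rot": TCP orientation; "contact_force": force on the tool from outside, world axes, zero at the start; "torque": the same for the moment, N m; "gripper_width": finger opening in m; "finger_force": force on a finger pad.
Only numpy, scipy, OpenCV 4.12 (cv2) and the standard library are available. Lean on these libraries where they do the work, as an engineer would, in place of code of your own. Each camera call takes 0.05 s, during which the arm holds its last target. There are 200 camera calls.

## Working session

There is one attempt and no reset: what is moved stays moved. The work goes in short steps, Python scripts to look and compute and a tool call to move; the robot and the scene stay as the last step left them, time stands still between calls to the robot, and variables do not carry over. Pictures are saved under pics/ and viewed, at most 10 in all, crops included, and the job is handed in when it is done.

Besides the shell and the picture viewer there is one more tool, called in YAML: its name, and indented under it one key for each argument. play_rows: Moves the arm, as the interface text tells. Scaled input: -1 to 1 covers 40 cm each way for a shift and 45 degrees each way for a turn. Its arguments: {"type":"object","properties":{"plan":{"type":"array"},"newtons":{"type":"number"}},"required":["plan"]}

```bash
mkdir -p pics; cat > h.py <<'E'
import numpy as np, cv2
from plant import telemetry, grab_frame, camera_params, r
def cam(n):
    p=camera_params(n); R=cv2.Rodrigues(np.array(p["rvec"],float))[0]; return p,R,np.array(p["tvec"],float).ravel()
def ray(n,uv,c=None):
    p,R,t=c or cam(n); uv=np.atleast_2d(uv).astype(float)
    K=np.array([[p["fx"],0,p["cx"]],[0,p["fy"],p["cy"]],[0,0,1.]])
    q=cv2.undistortPoints(uv[:,None],K,np.array([p["k1"],0,0,0.]))[:,0]
    d=np.c_[q,np.ones(len(q))]@R; return -R.T@t,d
def plane(n,uv,z,c=None):
    o,d=ray(n,uv,c); return o+d*((z-o[2])/d[:,2])[:,None]
def pts(n,depth,uv,c=None):
    o,d=ray(n,uv,c); uv=np.atleast_2d(uv).astype(int); return o+d*depth[uv[:,1],uv[:,0]][:,None]
def proj(n,P,c=None):
    p,R,t=c or cam(n); K=np.array([[p["fx"],0,p["cx"]],[0,p["fy"],p["cy"]],[0,0,1.]])
    return cv2.projectPoints(np.atleast_2d(P).astype(float),R,t,K,np.array([p["k1"],0,0,0.]))[0][:,0]
def save(n,img): cv2.imwrite(f"pics/{n}.png",img[:,:,::-1])
E
python3 - <<'E'
from h import *
s=telemetry.get_state(); print(s)
for n in ["top","side"]:
    im,d=grab_frame(n); save(n+"0",im); np.save(n+"0d.npy",d); np.save(n+"0.npy",im)
    p,R,t=cam(n); print(n,p,-R.T@t, (d>0).mean())
E
```

```text
{'time': 0.0, 'joint_pos': array([ 1.57711786e+00,  3.59344917e-01,  1.10561832e-02, -3.38950779e-04,
       -1.22413489e+00, -2.88145819e-01]), 'joint_velocities': array([-0.0009088 , -0.00161025,  0.00137268, -0.0007606 ,  0.00041986,
       -0.00090895]), 'joint_torque': array([ 1.91979743e-04, -5.83318877e+01,  2.93414086e+01,  6.93625331e+00,
       -5.98941246e-03,  1.26420176e-05]), 'eef_pos': array([0.18758908, 0.64789302, 0.2303917 ]), 'tool_rot': array([ 3.10878865e+00, -4.41171747e-01, -1.20129731e-04]), 'contact_force': array([ 0.05409614, -0.1647737 , -1.00734995]), 'torque': array([-0.02386729,  0.05750541, -0.00898016]), 'finger_force': 0.0, 'gripper_width': 0.08548434982048335}
top {'fx': 371.2594886795608, 'fy': 371.2594886795608, 'cx': 318.9375024407145, 'cy': 201.97465922168837, 'k1': -0.029281305183176485, 'rvec': array([ 2.24539882, -1.95633169,  0.21472967]), 'tvec': array([-0.12661639,  0.58129919,  1.117146  ])} [ 0.34649326 -0.07293784  1.21514531] 0.99611328125
side {'fx': 397.3669514849247, 'fy': 397.3669514849247, 'cx': 315.34893151799724, 'cy': 191.5963590836317, 'k1': -0.009829788482919143, 'rvec': array([ 2.02677337, -1.52328841,  0.56577943]), 'tvec': array([-0.21592155,  0.44810651,  0.77149881])} [-0.08828166 -0.2387308   0.88195574] 0.9960234375
```

View pics/top0.png

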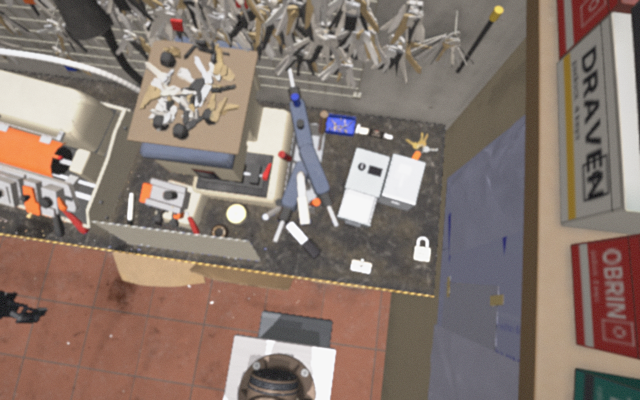

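View pics/side0.png

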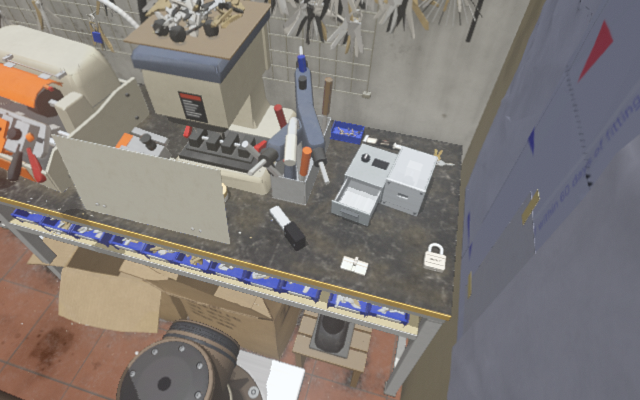

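The top view shows the cylinder near (361,266), the padlock at (423,250), and the station at about (340-425,150-225), with the drawer at (357,208). The holder has its bar at (294,230) and its black block at (307,245). The side view shows the same objects: cylinder (354,265), holder (288,230) and drawer (357,203).

```bash
python3 - <<'E'
from h import *
a=np.load("top0.npy");b=np.load("side0.npy")
A=cv2.resize(a[140:290,270:440],None,fx=3.3,fy=3.3,interpolation=cv2.INTER_CUBIC)
B=cv2.resize(b[135:285,260:460],None,fx=3.9,fy=3.9,interpolation=cv2.INTER_CUBIC)
save("cropA",A); save("cropB",B)
for n in("top","side"):
    im=np.load(n+"0.npy");d=np.load(n+"0d.npy")
    vv,uu=np.mgrid[0:400,0:640]; uv=np.c_[uu.ravel(),vv.ravel()]
    P=pts(n,d,uv).reshape(400,640,3); np.save(n+"P.npy",P)
    # heights in some points
    for q in ([(361,266),(330,260),(307,246),(294,230),(380,170),(405,180),(360,200),(423,255)] if n=="top" else [(354,265),(320,260),(293,238),(280,215),(355,200),(345,215),(405,180),(435,262)]):
        print(n,q,P[q[1],q[0]].round(4))
E
```

```text
top (361, 266) [ 0.4154 -0.2081 -0.0014]
top (330, 260) [ 0.4207 -0.1061  0.0005]
top (307, 246) [ 0.4508 -0.0278  0.0511]
top (294, 230) [0.4974 0.0215 0.0332]
top (380, 170) [ 0.7225 -0.2263  0.0714]
top (405, 180) [ 0.6895 -0.3019  0.1066]
top (360, 200) [ 0.6304 -0.1792  0.0074]
top (423, 255) [ 0.4759 -0.3999  0.0178]
side (354, 265) [ 0.4181 -0.206   0.0021]
side (320, 260) [ 4.092e-01 -1.202e-01 -1.000e-04]
side (293, 238) [ 0.4237 -0.0454  0.0475]
side (280, 215) [0.4926 0.0137 0.0318]
side (355, 200) [ 0.6185 -0.1646  0.0075]
side (345, 215) [ 0.5489 -0.1509  0.0216]
side (405, 180) [ 0.6427 -0.2846  0.105 ]
side (435, 262) [ 0.4731 -0.3979  0.0185]
```

View pics/cropA.png

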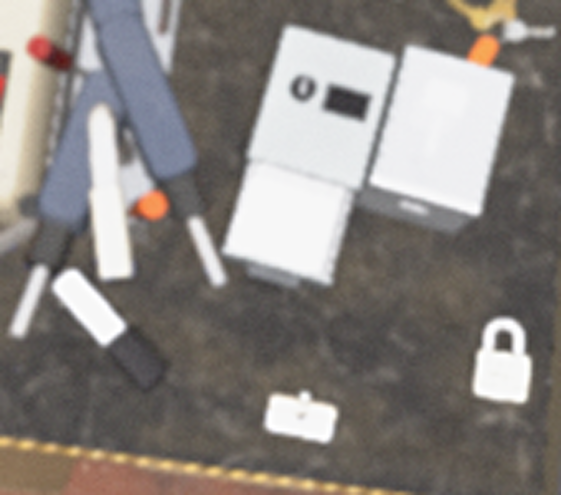

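View pics/cropB.png

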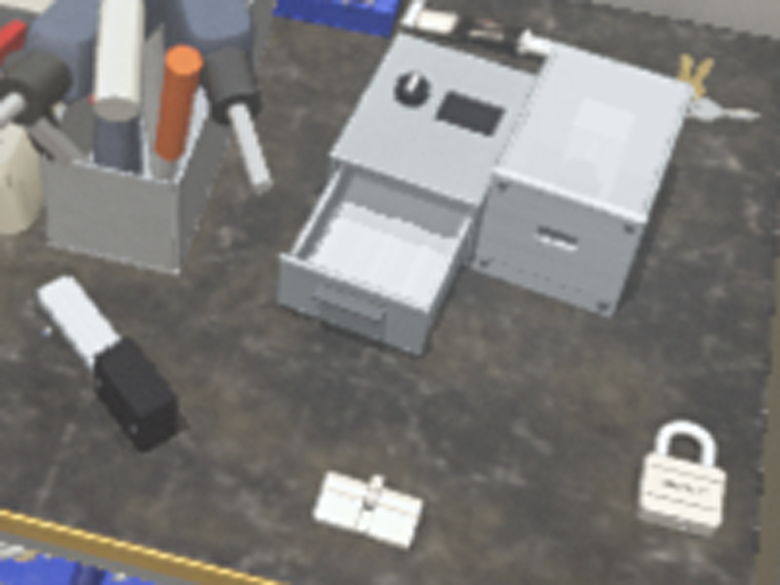

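Both crops agree. The cylinder lies with its cam towards the station, and the station is turned a little. The slot is at side px (403,195), and the drawer is empty. Next I'll measure these.

```bash
cat >> h.py <<'E'
def rect(xy):
    (c,wh,a)=cv2.minAreaRect(np.float32(xy)); b=cv2.boxPoints((c,wh,a)); e=b[1]-b[0]; f=b[2]-b[1]
    L=e if np.hypot(*e)>np.hypot(*f) else f
    return np.round(c,4),np.round(sorted(wh),4),round(float(np.degrees(np.arctan2(L[1],L[0]))),2)
E
python3 - <<'E'
from h import *
for n,z in(("top",1),("side",1)):
    im=np.load(n+"0.npy");P=np.load(n+"P.npy"); g=cv2.cvtColor(im,cv2.COLOR_RGB2GRAY)
    hsv=cv2.cvtColor(im,cv2.COLOR_RGB2HSV)
    def comp(m,seed):
        k,l=cv2.connectedComponents(m.astype(np.uint8)); v=l[seed[1],seed[0]]; ys,xs=np.where(l==v); return np.c_[xs,ys]
    q=comp(g>130,(361,266) if n=="top" else (354,265)); print(n,"cyl",len(q),rect(plane(n,q,.013)[:,:2]))
    # hood top by depth
    def top(z0,z1,x0,x1,y0,y1):
        m=(P[...,2]>z0)&(P[...,2]<z1)&(P[...,0]>x0)&(P[...,0]<x1)&(P[...,1]>y0)&(P[...,1]<y1)
        m=cv2.morphologyEx(m.astype(np.uint8),cv2.MORPH_OPEN,np.ones((2,2))); ys,xs=np.where(m); return np.c_[xs,ys]
    q=top(.09,.12,.55,.82,-.42,-.2); print(n,"hood",len(q),rect(plane(n,q,.105)[:,:2]))
    q=top(.06,.08,.58,.85,-.35,-.1); print(n,"cab",len(q),rect(plane(n,q,.068)[:,:2]))
    q=top(.04,.06,.40,.52,-.1,.03); q=q[(g[q[:,1],q[:,0]]<80)]; print(n,"grip",len(q),rect(plane(n,q,.048)[:,:2]))
    m=(P[...,2]>.012)&(P[...,2]<.045)&(P[...,0]>.4)&(P[...,0]<.55)&(P[...,1]>-.1)&(P[...,1]<.06)&(g>130)
    ys,xs=np.where(m);q=np.c_[xs,ys]; print(n,"bar",len(q),rect(plane(n,q,.03)[:,:2]))
    for nm,(z,uv) in dict(win=(.062,(402.8,195.5) if n=="side" else (395.2,202.7)),).items(): print(n,nm,plane(n,uv,z).round(4))
    # drawer rim: panel top corners
    c=[(332,190),(369,203),(371,213.5),(335,201)] if n=="side" else [(338,217),(370,226)]
    print(n,"drawerpanel",plane(n,c,.059).round(4).tolist())
E
```

```text
top cyl 284 (array([ 0.4172, -0.2061]), array([0.0474, 0.0703]), 86.6)
top hood 1482 (array([ 0.6896, -0.2988]), array([0.1068, 0.1418]), -8.97)
top cab 1413 (array([ 0.7013, -0.2304]), array([0.1387, 0.1964]), 81.11)
top grip 100 (array([ 0.4441, -0.0429]), array([0.0297, 0.0568]), 49.95)
top bar 197 (array([0.4929, 0.0154]), array([0.0261, 0.0766]), 49.99)
top win [[ 0.6243 -0.2866  0.062 ]]
top drawerpanel [[0.554, -0.112, 0.059], [0.5394, -0.2154, 0.059]]
side cyl 374 (array([ 0.4149, -0.2059]), array([0.0447, 0.0662]), 85.41)
side hood 1616 (array([ 0.6837, -0.3006]), array([0.1038, 0.1555]), -9.02)
side cab 1543 (array([ 0.6966, -0.244 ]), array([0.1461, 0.2191]), 80.93)
side grip 248 (array([ 0.4394, -0.0453]), array([0.0316, 0.0626]), 48.31)
side bar 228 (array([0.4886, 0.0124]), array([0.0287, 0.0765]), 49.98)
side win [[ 0.6258 -0.2889  0.062 ]]
side drawerpanel [[0.5932, -0.1018, 0.059], [0.5774, -0.2066, 0.059], [0.5449, -0.2182, 0.059], [0.5586, -0.1188, 0.059]]
```

```bash
cat >> h.py <<'E'
from scipy.spatial.transform import Rotation as Ro
def plan(target,psi,grip,n=None,steps=None):
    """rows to take commanded pose (assume measured) to TCP target with tool-x yaw psi (deg)"""
    s=telemetry.get_state(); p=np.array(s["eef_pos"]); M=Ro.from_rotvec(s["tool_rot"]).as_matrix()
    y0=np.degrees(np.arctan2(M[1,0],M[0,0])); dy=(psi-y0+180)%360-180
    D=np.array(target)-p; n=n or int(np.ceil(max(np.linalg.norm(D)/.04,abs(dy)/7)))
    print("t",round(s["time"],2),"pos",p.round(4),"yaw",round(y0,2),"tilt",round(np.degrees(np.arccos(-M[2,2])),2),"D",D.round(4),"dyaw",round(dy,2),"n",n)
    out=[]
    for i in range(n):
        a=np.radians(y0+dy*i/n); c,s_=np.cos(a),np.sin(a); d=D/n
        out.append([round(v,4) for v in((c*d[0]+s_*d[1])/.4,(s_*d[0]-c*d[1])/.4,-d[2]/.4,-dy/n/45)]+[grip])
    # one-shot in final-axes not exact; print rows
    print(out)
E
python3 - <<'E'
from h import *
for n in("top","side"):
    P=np.load(n+"P.npy")
    m=(P[...,0]>.38)&(P[...,0]<.58)&(P[...,1]>-.3)&(P[...,1]<.115)&(P[...,2]>.06)
    Q=P[m]; 
    for x0 in np.arange(.38,.58,.02):
        k=Q[(Q[:,0]>=x0)&(Q[:,0]<x0+.02)]
        if len(k): print(n,round(x0,2),len(k),"y",k[:,1].min().round(3),k[:,1].max().round(3),"z",k[:,2].min().round(3),k[:,2].max().round(3))
    k=P[(P[...,0]>.3)&(P[...,0]<.48)&(P[...,1]>.1)&(P[...,2]>.05)]; print("plate",k.min(0).round(3),k.max(0).round(3))
plan([.19,.43,.35],-40,1)
E
```

```text
top 0.38 3140 y -0.259 -0.208 z 0.963 1.037
top 0.4 4954 y -0.27 0.115 z 0.098 1.038
top 0.42 3716 y -0.232 0.058 z 0.244 1.038
top 0.44 3635 y -0.232 0.055 z 0.242 1.041
top 0.46 3505 y -0.232 0.052 z 0.238 1.042
top 0.48 3486 y -0.232 0.09 z 0.216 1.043
top 0.5 3326 y -0.232 0.083 z 0.183 1.045
top 0.52 2650 y -0.233 0.076 z 0.186 1.044
top 0.54 1703 y -0.223 0.073 z 0.06 1.021
top 0.56 931 y -0.222 0.052 z 0.06 0.998
plate [0.369 0.115 0.05 ] [0.48  0.908 0.251]
side 0.38 1 y 0.115 0.115 z 0.075 0.075
side 0.4 5 y 0.115 0.115 z 0.107 0.235
side 0.42 25 y 0.043 0.054 z 0.241 0.253
side 0.44 39 y 0.038 0.051 z 0.239 0.25
side 0.46 35 y 0.035 0.049 z 0.235 0.246
side 0.48 342 y -0.034 0.087 z 0.215 0.279
side 0.5 274 y -0.11 0.077 z 0.181 0.264
side 0.52 355 y -0.214 0.068 z 0.061 0.267
side 0.54 561 y -0.208 0.071 z 0.06 0.271
side 0.56 734 y -0.09 0.065 z 0.06 0.274
plate [0.366 0.115 0.05 ] [0.48  0.845 0.25 ]
t 0.1 pos [0.1876 0.648  0.2305] yaw -16.15 tilt 0.08 D [ 0.0024 -0.218   0.1195] dyaw -23.85 n 7
[[np.float64(0.0225), np.float64(0.0745), np.float64(-0.0427), np.float64(0.0757), 1], [np.float64(0.0269), np.float64(0.0731), np.float64(-0.0427), np.float64(0.0757), 1], [np.float64(0.0312), np.float64(0.0713), np.float64(-0.0427), np.float64(0.0757), 1], [np.float64(0.0353), np.float64(0.0694), np.float64(-0.0427), np.float64(0.0757), 1], [np.float64(0.0394), np.float64(0.0671), np.float64(-0.0427), np.float64(0.0757), 1], [np.float64(0.0433), np.float64(0.0647), np.float64(-0.0427), np.float64(0.0757), 1], [np.float64(0.0471), np.float64(0.062), np.float64(-0.0427), np.float64(0.0757), 1]]
```

play_rows:
  plan:
    - [0.0225,0.0745,-0.043,0.076,1]
    - [0.027,0.073,-0.043,0.076,1]
    - [0.031,0.071,-0.043,0.076,1]
    - [0.035,0.069,-0.043,0.076,1]
    - [0.039,0.067,-0.043,0.076,1]
    - [0.043,0.065,-0.043,0.076,1]
    - [0.047,0.062,-0.043,0.076,1]
  newtons: 40

```text
time: 0.68
eef_pos: [0.1896, 0.429, 0.352]
tool_rot: [2.949, -1.081, 0.0]
contact_force: [0.3, 1.1, 0.8]
gripper_width: 0.0852
finger_force: 0.0
```

```bash
sed -i 's/print(out)/print([[float(v) for v in o] for o in out])/' h.py; python3 -c "
from h import *
plan([.41,.13,.35],-65,1,11)"
```

```text
t 0.68 pos [0.1896 0.429  0.352 ] yaw -40.26 tilt 0.04 D [ 0.2204 -0.299  -0.002 ] dyaw -24.74 n 11
[[0.0821, 0.0195, 0.0005, 0.05, 1.0], [0.0828, 0.0163, 0.0005, 0.05, 1.0], [0.0834, 0.013, 0.0005, 0.05, 1.0], [0.0839, 0.0097, 0.0005, 0.05, 1.0], [0.0842, 0.0064, 0.0005, 0.05, 1.0], [0.0844, 0.0031, 0.0005, 0.05, 1.0], [0.0844, -0.0002, 0.0005, 0.05, 1.0], [0.0844, -0.0035, 0.0005, 0.05, 1.0], [0.0841, -0.0068, 0.0005, 0.05, 1.0], [0.0838, -0.0101, 0.0005, 0.05, 1.0], [0.0834, -0.0134, 0.0005, 0.05, 1.0]]
```

play_rows:
  plan:
    - [0.082,0.0195,0,0.05,1]
    - [0.083,0.016,0,0.05,1]
    - [0.083,0.013,0,0.05,1]
    - [0.084,0.01,0,0.05,1]
    - [0.084,0.006,0,0.05,1]
    - [0.084,0.003,0,0.05,1]
    - [0.084,0,0,0.05,1]
    - [0.084,-0.0035,0,0.05,1]
    - [0.084,-0.007,0,0.05,1]
    - [0.084,-0.01,0,0.05,1]
    - [0.083,-0.013,0,0.05,1]

```text
time: 1.6
eef_pos: [0.4108, 0.1314, 0.3517]
tool_rot: [-2.65, 1.686, 0.0]
contact_force: [-0.3, 1.5, 0.6]
gripper_width: 0.0853
finger_force: 0.0
```

```bash
python3 -c "
from h import *
plan([.415,-.2,.25],-94,1,10)"
```

```text
t 1.6 pos [0.4108 0.1314 0.3517] yaw -64.94 tilt 0.02 D [ 0.0042 -0.3314 -0.1017] dyaw -29.06 n 10
[[0.0755, 0.0341, 0.0254, 0.0646, 1.0], [0.0771, 0.0303, 0.0254, 0.0646, 1.0], [0.0786, 0.0263, 0.0254, 0.0646, 1.0], [0.0798, 0.0223, 0.0254, 0.0646, 1.0], [0.0808, 0.0182, 0.0254, 0.0646, 1.0], [0.0816, 0.0141, 0.0254, 0.0646, 1.0], [0.0823, 0.01, 0.0254, 0.0646, 1.0], [0.0827, 0.0058, 0.0254, 0.0646, 1.0], [0.0828, 0.0016, 0.0254, 0.0646, 1.0], [0.0828, -0.0026, 0.0254, 0.0646, 1.0]]
```

play_rows:
  plan:
    - [0.0755,0.034,0,0.065,1]
    - [0.077,0.03,0,0.065,1]
    - [0.0785,0.026,0,0.065,1]
    - [0.08,0.022,0.03,0.065,1]
    - [0.081,0.018,0.035,0.065,1]
    - [0.0815,0.014,0.035,0.065,1]
    - [0.082,0.01,0.038,0.065,1]
    - [0.083,0.006,0.038,0.065,1]
    - [0.083,0.002,0.038,0.065,1]
    - [0.083,-0.003,0.038,0.065,1]

```text
time: 2.43
eef_pos: [0.4144, -0.2, 0.2502]
tool_rot: [-2.138, 2.302, -0.0]
contact_force: [1.4, 0.9, 0.4]
gripper_width: 0.0856
finger_force: 0.0
```

```bash
python3 - <<'E'
from h import *
s=telemetry.get_state(); c=cam("wrist"); im,d=grab_frame("wrist"); save("w1",im); np.save("w1.npy",im); np.save("w1d.npy",d)
p,R,t=c; print(p); print("cam at",-R.T@t,"fwd",R[2],s["eef_pos"],s["contact_force"])
print(proj("wrist",[[.413,-.206,.017],[.625,-.288,.062],[.547,-.165,.059]],c))
E
```

```text
{'fx': 312.50953398706383, 'fy': 312.50953398706383, 'cx': 321.55509776693054, 'cy': 200.15153378445865, 'k1': -0.06278954221186296, 'rvec': array([-0.1160019 , -3.10260047, -0.4093097 ]), 'tvec': array([0.4281611 , 0.12449165, 0.43975484])}
cam at [ 0.40939243 -0.26560187  0.39250211] fwd [ 0.01955057  0.25860472 -0.96578537] [ 0.41444349 -0.20001315  0.25022862] [1.38926308 0.89711424 0.36537092]
[[322.31832846 167.34667444]
 [115.76258568 112.99511192]
 [207.07374514 218.09289347]]
```

View pics/w1.png

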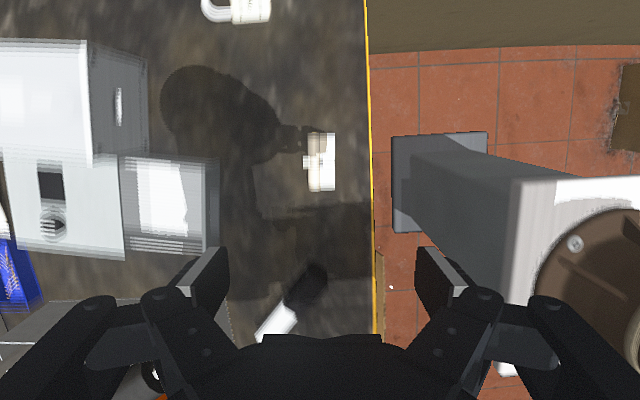

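The wrist view shows the cylinder at px (321,161), and the drawer, hood, slot (119,105) and holder are also in view. It is a little blurred, so I'll measure again now that the arm is at rest.

```bash
python3 - <<'E'
from h import *
s=telemetry.get_state(); c=cam("wrist"); im,d=grab_frame("wrist"); np.save("w2.npy",im); np.save("w2d.npy",d)
g=cv2.cvtColor(im,cv2.COLOR_RGB2GRAY); print("vel",np.abs(s["joint_velocities"]).max())
m=(g>125).astype(np.uint8); m[:, :290]=0; m[:,350:]=0; m[:120]=0; m[205:]=0
ys,xs=np.where(m); q=np.c_[xs,ys]; print(len(q),xs.min(),xs.max(),ys.min(),ys.max())
X=plane("wrist",q,.017,c)[:,:2]; print("full",rect(X))
m2=cv2.morphologyEx(m,cv2.MORPH_OPEN,np.ones((13,13))); ys,xs=np.where(m2); X=plane("wrist",np.c_[xs,ys],.017,c)[:,:2]; print("nocam",len(xs),rect(X))
# station: hood top and front face in wrist by depth
vv,uu=np.mgrid[0:400,0:640]; P=pts("wrist",d,np.c_[uu.ravel(),vv.ravel()],c).reshape(400,640,3)
k=(P[...,2]>.1)&(P[...,2]<.11)&(P[...,0]>.55)&(P[...,0]<.8)&(P[...,1]<-.2); ys,xs=np.where(k); print("hood",rect(plane("wrist",np.c_[xs,ys],.105,c)[:,:2]),P[k][:,2].mean())
A=cv2.resize(im[70:260,60:260],None,fx=3,fy=3,interpolation=cv2.INTER_CUBIC); save("w2c",A)
E
```

```text
vel 0.09577659292815227
1422 301 333 143 195
full (array([ 0.4168, -0.2076]), array([0.0385, 0.063 ]), 85.9)
nocam 1236 (array([ 0.4137, -0.2074]), array([0.0323, 0.0609]), 85.9)
hood (array([ 0.6684, -0.2954]), array([0.1008, 0.104 ]), 81.14) 0.10455640921391336
```

View pics/w2c.png

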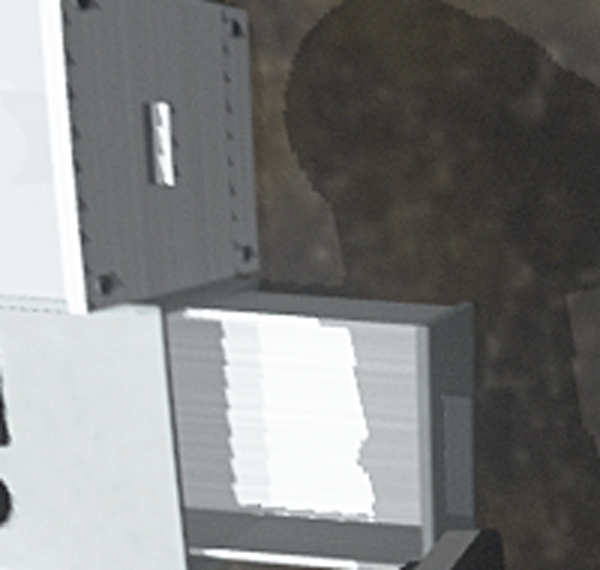

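The crop shows the slot as a dark frame at crop (148-177, 102-188), and the drawer interior from the cabinet edge (165-187) to the inside of the panel (428).

```bash
python3 - <<'E'
from h import *
c=cam("wrist")
f=lambda q,z: plane("wrist",np.array(q)/3+[60,70],z,c).round(4).tolist()
print("panel inner",f([(428,325),(435,545)],.059)); print("panel outer top",f([(473,305)],.059))
print("cab edge",f([(163,305),(187,565)],.068)); print("hood front top edge",f([(65,0),(88,312)],.105),"front bottom",f([(247,10),(260,275)],0))
print("slot",f([(148,102),(172,101),(152,187),(177,187)],.062),f([(162,145)],.062))
plan([.4138,-.207,.05],-94.1,.7,6); 
E
```

```text
panel inner [[0.5402, -0.2131, 0.059], [0.553, -0.1276, 0.059]]
panel outer top [[0.5226, -0.219, 0.059]]
cab edge [[0.6317, -0.23, 0.068], [0.6482, -0.1299, 0.068]]
hood front top edge [[0.6159, -0.3272, 0.105], [0.6319, -0.2343, 0.105]] front bottom [[0.616, -0.3366, 0.0], [0.6325, -0.231, 0.0]]
slot [[0.6246, -0.2997, 0.062], [0.6158, -0.2991, 0.062], [0.6299, -0.2711, 0.062], [0.6206, -0.2702, 0.062]] [[0.6228, -0.2849, 0.062]]
t 2.53 pos [ 0.413  -0.2014  0.2478] yaw -94.48 tilt 0.32 D [ 0.0008 -0.0056 -0.1978] dyaw 0.38 n 6
[[0.0023, -0.0005, 0.0824, -0.0014, 0.7], [0.0023, -0.0005, 0.0824, -0.0014, 0.7], [0.0023, -0.0005, 0.0824, -0.0014, 0.7], [0.0023, -0.0005, 0.0824, -0.0014, 0.7], [0.0023, -0.0005, 0.0824, -0.0014, 0.7], [0.0023, -0.0005, 0.0824, -0.0014, 0.7]]
```

play_rows:
  plan:
    - [0.0025,-0.0005,0.08,0,0.7]
    - [0.0025,-0.0005,0.08,0,0.7]
    - [0.0025,-0.0005,0.08,-0.002,0.7]
    - [0.0025,-0.0005,0.08,-0.002,0.7]
    - [0.0025,-0.0005,0.08,-0.002,0.7]
    - [0.0025,-0.0005,0.08,-0.002,0.7]
    - [0,0,0,0,0.7]
    - [0,0,0,0,0.7]

```text
time: 3.2
eef_pos: [0.4149, -0.2042, 0.0583]
tool_rot: [2.147, -2.29, -0.004]
contact_force: [0.7, 0.2, 1.0]
gripper_width: 0.0597
finger_force: 0.0
```

```bash
python3 - <<'E'
from h import *
plan([.4138,-.207,.002],-94.1,.7,3); s=telemetry.get_state(); print(s["gripper_width"],s["contact_force"],np.abs(s["joint_velocities"]).max())
E
```

```text
t 3.2 pos [ 0.4149 -0.2042  0.0583] yaw -93.69 tilt 0.23 D [-0.0011 -0.0028 -0.0563] dyaw -0.41 n 3
[[0.0024, 0.0008, 0.0469, 0.0031, 0.7], [0.0024, 0.0008, 0.0469, 0.0031, 0.7], [0.0024, 0.0008, 0.0469, 0.0031, 0.7]]
0.05969157372871907 [0.65180013 0.24634964 0.99852711] 0.050703133617216345
```

play_rows:
  plan:
    - [0.0035,0.0012,0.07,0.005,0.7]
    - [0.0035,0.0012,0.07,0.005,0.7]
    - [0,0,0,0,0.7]
    - [0,0,0,0,0.7]
    - [0,0,0,0,0.7]

```text
time: 3.62
eef_pos: [0.4164, -0.2072, 0.0051]
tool_rot: [-2.139, 2.299, -0.003]
contact_force: [0.6, 0.0, 0.5]
gripper_width: 0.06
finger_force: 0.0
```

```bash
python3 - <<'E'
from h import *
plan([.4138,-.207,.001],-94.1,.7,3); s=telemetry.get_state(); print(s["gripper_width"],s["contact_force"],np.abs(s["joint_velocities"]).max())
E
```

```text
t 3.62 pos [ 0.4164 -0.2072  0.0051] yaw -94.12 tilt 0.15 D [-0.0026  0.0002 -0.0041] dyaw 0.02 n 3
[[-0.0, 0.0022, 0.0034, -0.0002, 0.7], [-0.0, 0.0022, 0.0034, -0.0002, 0.7], [-0.0, 0.0022, 0.0034, -0.0002, 0.7]]
0.06000549429767159 [0.55809842 0.03728231 0.52570531] 0.014395221246064968
```

play_rows:
  plan:
    - [0,0.0055,0.008,0,0.7]
    - [0,0,0,0,0.7]
    - [0,0,0,0,0]
    - [0,0,0,0,0]
    - [0,0,0,0,0]
    - [0,0,0,0,0]
    - [0,0,0,0,0]
    - [0,0,0,0,0]
  newtons: 40

```text
time: 4.28
eef_pos: [0.4132, -0.2071, 0.0007]
tool_rot: [-2.139, 2.3, -0.002]
contact_force: [-1.8, 2.0, 10.6]
gripper_width: 0.0319
finger_force: 38.8
```

```bash
python3 - <<'E'
from h import *
plan([.4138,-.207,.12],-94.1,0,3)
D=np.array([.5925,-.1735])-[.4136,-.207]
for y in(-94.1,-99): 
    a=np.radians(y); print(y,(np.array([np.cos(a)*D[0]+np.sin(a)*D[1],np.sin(a)*D[0]-np.cos(a)*D[1]])/.4/6).round(4))
E
```

```text
t 4.28 pos [ 0.4132 -0.2071  0.0007] yaw -94.14 tilt 0.07 D [6.000e-04 1.000e-04 1.193e-01] dyaw 0.04 n 3
[[-0.0001, -0.0005, -0.0994, -0.0003, 0.0], [-0.0001, -0.0005, -0.0994, -0.0003, 0.0], [-0.0001, -0.0005, -0.0994, -0.0003, 0.0]]
-94.1 [-0.0193 -0.0734]
-99 [-0.0254 -0.0714]
```

play_rows:
  plan:
    - [0,0,-0.05,0,0]
    - [0,0,-0.1,0,0]
    - [0,0,-0.1,0,0]
    - [0,0,-0.06,0,0]
    - [0,0,0,0,0]

```text
time: 4.7
eef_pos: [0.4157, -0.2075, 0.1292]
tool_rot: [-2.136, 2.296, -0.011]
contact_force: [0.6, -0.6, -1.9]
gripper_width: 0.032
finger_force: 40.8
```

Holding the cylinder, about 1.6 N of weight. Moving over the drawer.

play_rows:
  plan:
    - [-0.019,-0.073,0,0.018,0]
    - [-0.02,-0.073,0,0.018,0]
    - [-0.0215,-0.0725,0,0.018,0]
    - [-0.0225,-0.0725,0,0.018,0]
    - [-0.024,-0.072,0,0.018,0]
    - [-0.025,-0.0715,0,0.018,0]
    - [0,0,0,0,0]
    - [0,0,0,0,0]
    - [0,0,0,0,0]

```text
time: 5.45
eef_pos: [0.5901, -0.1731, 0.1226]
tool_rot: [2.039, -2.388, -0.003]
contact_force: [-0.6, -0.4, -2.6]
gripper_width: 0.0321
finger_force: 40.8
```

```bash
python3 - <<'E'
from h import *
plan([.5925,-.1735,.014],-99,0,3)
im,d=grab_frame("side"); A=cv2.resize(im[120:260,300:460],None,fx=3,fy=3,interpolation=cv2.INTER_CUBIC)
c=cam("wrist"); im,d=grab_frame("wrist"); g=im[:, :]; B=cv2.resize(g[40:360,40:600],None,fx=.9,fy=.9)
H=max(A.shape[0],B.shape[0]); pad=lambda X:cv2.copyMakeBorder(X,0,H-X.shape[0],0,0,cv2.BORDER_CONSTANT)
save("d1",np.hstack([pad(A)[:, :290*1],pad(B)])[:, :800])
E
```

```text
t 5.45 pos [ 0.5901 -0.1731  0.1226] yaw -99.04 tilt 0.13 D [ 0.0024 -0.0004 -0.1086] dyaw 0.04 n 3
[[0.0, -0.002, 0.0905, -0.0003, 0.0], [0.0, -0.002, 0.0905, -0.0003, 0.0], [0.0, -0.002, 0.0905, -0.0003, 0.0]]
```

View pics/d1.png

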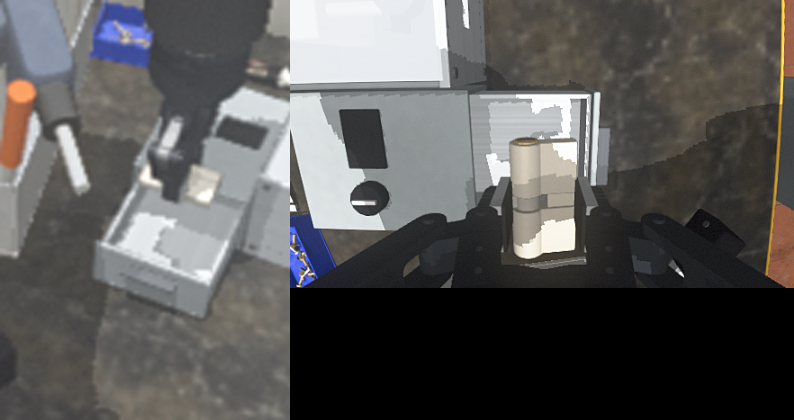

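The picture shows the cylinder held square over the open drawer, so I'm lowering it.

play_rows:
  plan:
    - [0,-0.003,0.08,0,0]
    - [0,-0.002,0.08,0,0]
    - [0,-0.001,0.065,0,0]
    - [0,0,0.04,0,0]
    - [0,0,0,0,0]
    - [0,0,0,0,0]
    - [0,0,0,0,0]

```text
time: 6.13
eef_pos: [0.593, -0.1739, 0.0182]
tool_rot: [-2.039, 2.39, -0.0]
contact_force: [-0.1, -0.5, -0.6]
gripper_width: 0.0321
finger_force: 40.8
```

play_rows:
  plan:
    - [0,0,0.018,0,0]
    - [0,0,0,0,0]
    - [0,0,0,0,0]
    - [0,0,0,0,0.55]
    - [0,0,0,0,0.55]
    - [0,0,0,0,0.55]
    - [0,0,0,0,0.55]

```text
time: 6.72
eef_pos: [0.586, -0.1732, 0.0118]
tool_rot: [2.032, -2.386, -0.013]
contact_force: [-24.0, 9.2, 29.5]
gripper_width: 0.0468
finger_force: 13.0
```

play_rows:
  plan:
    - [0,0,-0.02,0,0.48]
    - [0,0,-0.02,0,0.48]
    - [0,0,0,0,0.48]

```text
time: 6.97
eef_pos: [0.5952, -0.1739, 0.0289]
tool_rot: [-2.038, 2.387, -0.005]
contact_force: [0.6, 0.5, 0.2]
gripper_width: 0.0411
finger_force: 0.0
```

```bash
python3 - <<'E'
from h import *
plan([.5925,-.1735,.12],-99,.5,3)
c=cam("wrist"); im,d=grab_frame("wrist"); save("d2",im)
E
```

```text
t 6.97 pos [ 0.5952 -0.1739  0.0289] yaw -99.01 tilt 0.26 D [-0.0027  0.0004  0.0911] dyaw 0.01 n 3
[[0.0001, 0.0023, -0.0759, -0.0001, 0.5], [0.0001, 0.0023, -0.0759, -0.0001, 0.5], [0.0001, 0.0023, -0.0759, -0.0001, 0.5]]
```

View pics/d2.png

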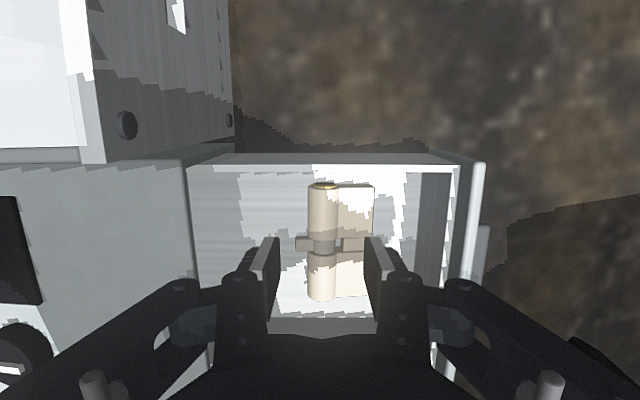

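The cylinder lies flat in the drawer, released, and the forces have cleared. I'll retreat and go to the holder.

play_rows:
  plan:
    - [0,0,-0.06,0,0.48]
    - [0,0,-0.1,0,0.48]
    - [0,0,-0.1,0,0.48]
    - [0,0,-0.04,0,0.5]
    - [0,0,0,0,0.5]

```text
time: 7.43
eef_pos: [0.5966, -0.1741, 0.1518]
tool_rot: [-2.036, 2.384, -0.01]
contact_force: [0.8, 1.1, -0.2]
gripper_width: 0.0427
finger_force: 0.0
```

```bash
python3 - <<'E'
from h import *
plan([.43,-.10,.17],-130,.8,8)
E
```

```text
t 7.43 pos [ 0.5966 -0.1741  0.1518] yaw -99.0 tilt 0.52 D [-0.1666  0.0741  0.0182] dyaw -31.0 n 8
[[-0.0147, 0.0551, -0.0057, 0.0861, 0.8], [-0.011, 0.0559, -0.0057, 0.0861, 0.8], [-0.0072, 0.0565, -0.0057, 0.0861, 0.8], [-0.0033, 0.0569, -0.0057, 0.0861, 0.8], [0.0005, 0.057, -0.0057, 0.0861, 0.8], [0.0044, 0.0568, -0.0057, 0.0861, 0.8], [0.0082, 0.0564, -0.0057, 0.0861, 0.8], [0.012, 0.0557, -0.0057, 0.0861, 0.8]]
```

play_rows:
  plan:
    - [-0.015,0.055,-0.006,0.086,0.8]
    - [-0.011,0.056,-0.006,0.086,0.8]
    - [-0.007,0.0565,-0.006,0.086,0.8]
    - [-0.003,0.057,-0.006,0.086,0.8]
    - [0.0005,0.057,-0.006,0.086,0.8]
    - [0.0045,0.057,-0.006,0.086,0.8]
    - [0.008,0.056,-0.006,0.086,0.8]
    - [0.012,0.056,-0.006,0.086,0.8]
    - [0,0,0,0,0.8]
    - [0,0,0,0,0.8]
    - [0,0,0,0,0.8]

```text
time: 8.35
eef_pos: [0.4274, -0.0994, 0.1657]
tool_rot: [-1.329, 2.846, -0.0]
contact_force: [-0.2, 0.6, -0.6]
gripper_width: 0.0684
finger_force: 0.0
```

```bash
python3 - <<'E'
from h import *
c=cam("wrist"); im,d=grab_frame("wrist"); np.save("w3.npy",im); save("w3",im)
plan([.437,-.049,.10],-130,.8,3)
vv,uu=np.mgrid[0:400,0:640]; P=pts("wrist",d,np.c_[uu.ravel(),vv.ravel()],c).reshape(400,640,3)
inr=(P[...,0]>.38)&(P[...,0]<.55)&(P[...,1]>-.11)&(P[...,1]<.08)
g=cv2.cvtColor(im,cv2.COLOR_RGB2GRAY)
for nm,k,z in(("block",inr&(abs(P[...,2]-.048)<.006),.048),("bar",inr&(abs(P[...,2]-.030)<.005)&(g>110),.030)):
    k=cv2.morphologyEx(k.astype(np.uint8),cv2.MORPH_OPEN,np.ones((3,3))); ys,xs=np.where(k); q=np.c_[xs,ys]
    print(nm,len(q),q.min(0),q.max(0),rect(plane("wrist",q,z,c)[:,:2]))
E
```

```text
t 8.4 pos [ 0.4275 -0.0995  0.1655] yaw -129.95 tilt 0.01 D [ 0.0095  0.0505 -0.0655] dyaw -0.05 n 3
[[-0.0374, 0.0209, 0.0546, 0.0004, 0.8], [-0.0374, 0.021, 0.0546, 0.0004, 0.8], [-0.0373, 0.021, 0.0546, 0.0004, 0.8]]
block 1973 [330 223] [364 283] (array([ 0.445 , -0.0432]), array([0.0298, 0.0592]), 49.98)
bar 1313 [331 284] [357 336] (array([0.4912, 0.0122]), array([0.0263, 0.0622]), 50.22)
```

play_rows:
  plan:
    - [-0.04,0.019,0.02,0,0.8]
    - [-0.04,0.019,0.05,0,0.8]
    - [-0.04,0.019,0.075,0,0.8]
    - [0,0,0.075,0,0.8]
    - [0,0,0,0,0.8]
    - [0,0,0,0,0.8]
    - [0,0,0,0,0.8]

```text
time: 8.98
eef_pos: [0.441, -0.0484, 0.0785]
tool_rot: [1.328, -2.847, 0.001]
contact_force: [0.2, 0.4, 0.2]
gripper_width: 0.0685
finger_force: 0.0
```

```bash
python3 - <<'E'
from h import *
plan([.4411,-.0478,.006],-130,.8,3)
E
```

```text
t 8.98 pos [ 0.441  -0.0484  0.0785] yaw -129.99 tilt 0.03 D [ 0.0001  0.0006 -0.0725] dyaw -0.01 n 3
[[-0.0004, 0.0002, 0.0604, 0.0001, 0.8], [-0.0004, 0.0002, 0.0604, 0.0001, 0.8], [-0.0004, 0.0002, 0.0604, 0.0001, 0.8]]
```

play_rows:
  plan:
    - [-0.001,0.0005,0.06,0,0.8]
    - [0,0,0.06,0,0.8]
    - [0,0,0.06,0,0.8]
    - [0,0,0,0,0.8]
    - [0,0,0,0,0.8]
    - [0,0,0,0,0.8]

```text
time: 9.48
eef_pos: [0.4417, -0.0475, 0.0075]
tool_rot: [-1.327, 2.845, -0.001]
contact_force: [0.5, -1.0, 0.2]
gripper_width: 0.068
finger_force: 0.0
```

play_rows:
  plan:
    - [0,0,0,0,0]
    - [0,0,0,0,0]
    - [0,0,0,0,0]
    - [0,0,0,0,0]
    - [0,0,0,0,0]
    - [0,0,0,0,0]
    - [0,0,0,0,0]
  newtons: 80

```text
time: 10.07
eef_pos: [0.441, -0.0475, 0.0069]
tool_rot: [-1.328, 2.845, -0.001]
contact_force: [-2.5, 0.4, 11.6]
gripper_width: 0.0293
finger_force: 78.4
```

play_rows:
  plan:
    - [0,0,-0.02,0,0]
    - [0,0,-0.05,0,0]
    - [0,0,-0.08,0,0]
    - [0,0,-0.08,0,0]
    - [0,0,0,0,0]
    - [0,0,0,0,0]

```text
time: 10.57
eef_pos: [0.4412, -0.0472, 0.0997]
tool_rot: [-1.326, 2.843, -0.0]
contact_force: [0.3, 0.3, -3.1]
gripper_width: 0.0292
finger_force: 79.7
```

```bash
python3 - <<'E'
from h import *
for n,(u,v) in (("top",(336,224)),("side",(327,181))):
    P=np.load(n+"P.npy")[v-8:v+4,u-6:u+4].reshape(-1,3); k=P[(P[:,2]>.1)&(P[:,2]<.4)]; i=np.argsort(k[:,0])[:3]; print(n,k[i].round(3).tolist())
s=telemetry.get_state(); print(s["contact_force"],s["torque"],s["eef_pos"])
plan([.465,-.2615,.095],171,0,9)
E
```

```text
top [[0.506, -0.102, 0.194], [0.506, -0.099, 0.191], [0.508, -0.105, 0.183]]
side [[0.503, -0.102, 0.191], [0.504, -0.102, 0.186], [0.504, -0.102, 0.192]]
[ 0.30315577  0.31122679 -3.13205042] [ 0.01296974  0.13133605 -0.0008559 ] [ 0.44121141 -0.04719779  0.09968838]
t 10.57 pos [ 0.4412 -0.0472  0.0997] yaw -130.0 tilt 0.26 D [ 0.0238 -0.2143 -0.0047] dyaw -59.0 n 9
[[0.0414, -0.0433, 0.0013, 0.1457, 0.0], [0.0361, -0.0478, 0.0013, 0.1457, 0.0], [0.0304, -0.0516, 0.0013, 0.1457, 0.0], [0.0244, -0.0547, 0.0013, 0.1457, 0.0], [0.018, -0.0571, 0.0013, 0.1457, 0.0], [0.0113, -0.0588, 0.0013, 0.1457, 0.0], [0.0045, -0.0597, 0.0013, 0.1457, 0.0], [-0.0023, -0.0598, 0.0013, 0.1457, 0.0], [-0.0091, -0.0592, 0.0013, 0.1457, 0.0]]
```

```bash
python3 - <<'E'
from h import *
import h
plan([.412,-.13,.098],-156,0,4)
class T: pass
s=dict(telemetry.get_state()); s["eef_pos"]=np.array([.412,-.13,.098]); a=np.radians(-156)
s["tool_rot"]=Ro.from_matrix([[np.cos(a),np.sin(a),0],[np.sin(a),-np.cos(a),0],[0,0,-1]]).as_rotvec()
t=T(); t.get_state=lambda: s; h.telemetry=t; plan([.465,-.2615,.095],171,0,6)
E
```

```text
t 10.57 pos [ 0.4412 -0.0472  0.0997] yaw -130.0 tilt 0.26 D [-0.0292 -0.0828 -0.0017] dyaw -26.0 n 4
[[0.0514, -0.0193, 0.0011, 0.1445, 0.0], [0.0489, -0.025, 0.0011, 0.1445, 0.0], [0.0457, -0.0303, 0.0011, 0.1445, 0.0], [0.042, -0.0353, 0.0011, 0.1445, 0.0]]
t 10.57 pos [ 0.412 -0.13   0.098] yaw -156.0 tilt 0.0 D [ 0.053  -0.1315 -0.003 ] dyaw -33.0 n 6
[[0.0021, -0.059, 0.0013, 0.1222, 0.0], [-0.0036, -0.059, 0.0013, 0.1222, 0.0], [-0.0092, -0.0584, 0.0013, 0.1222, 0.0], [-0.0147, -0.0572, 0.0013, 0.1222, 0.0], [-0.0202, -0.0555, 0.0013, 0.1222, 0.0], [-0.0254, -0.0533, 0.0013, 0.1222, 0.0]]
```

play_rows:
  plan:
    - [0.051,-0.019,0,0.144,0]
    - [0.049,-0.025,0,0.144,0]
    - [0.046,-0.03,0,0.144,0]
    - [0.042,-0.035,0,0.144,0]
    - [0.002,-0.059,0,0.122,0]
    - [-0.004,-0.059,0,0.122,0]
    - [-0.009,-0.058,0,0.122,0]
    - [-0.015,-0.057,0,0.122,0]
    - [-0.02,-0.055,0,0.122,0]
    - [-0.025,-0.053,0,0.122,0]
    - [0,0,0,0,0]
    - [0,0,0,0,0]

```text
time: 11.57
eef_pos: [0.4628, -0.2615, 0.0958]
tool_rot: [-0.246, -3.128, -0.001]
contact_force: [-0.2, 0.2, -2.4]
gripper_width: 0.029
finger_force: 79.8
```

```bash
python3 - <<'E'
from h import *
plan([.475,-.263,.0455],171,0,4)
E
```

```text
t 11.57 pos [ 0.4628 -0.2615  0.0958] yaw 171.02 tilt 0.2 D [ 0.0122 -0.0015 -0.0503] dyaw -0.02 n 4
[[-0.0076, 0.0003, 0.0314, 0.0001, 0.0], [-0.0076, 0.0003, 0.0314, 0.0001, 0.0], [-0.0076, 0.0003, 0.0314, 0.0001, 0.0], [-0.0076, 0.0003, 0.0314, 0.0001, 0.0]]
```

play_rows:
  plan:
    - [-0.0076,0,0.031,0,0]
    - [-0.0076,0,0.031,0,0]
    - [-0.0076,0,0.031,0,0]
    - [-0.0076,0,0.031,0,0]
    - [0,0,0,0,0]
    - [0,0,0,0,0]
    - [0,0,0,0,0]
    - [0,0,0,0,0]

```text
time: 12.23
eef_pos: [0.4762, -0.2626, 0.0488]
tool_rot: [0.241, 3.132, -0.0]
contact_force: [0.4, 0.5, -2.6]
gripper_width: 0.0291
finger_force: 79.8
```

```bash
python3 - <<'E'
from h import *
s=telemetry.get_state(); print(s["eef_pos"],s["contact_force"],np.abs(s["joint_velocities"]).max())
out=[]
for n,(u0,v0,u1,v1) in(("side",(310,150,470,270)),("top",(330,150,450,270))):
    im,d=grab_frame(n); np.save(n+"2.npy",im); np.save(n+"2d.npy",d)
    out.append(cv2.resize(im[v0:v1,u0:u1],None,fx=2.8,fy=4,interpolation=cv2.INTER_CUBIC) if 0 else cv2.resize(im[v0:v1,u0:u1],None,fx=2.8,fy=2.8,interpolation=cv2.INTER_CUBIC))
save("slot2",np.hstack(out))
E
```

```text
[ 0.47623135 -0.2625704   0.04879739] [ 0.43291914  0.52183254 -2.64801978] 0.005826326832087073
```

View pics/slot2.png

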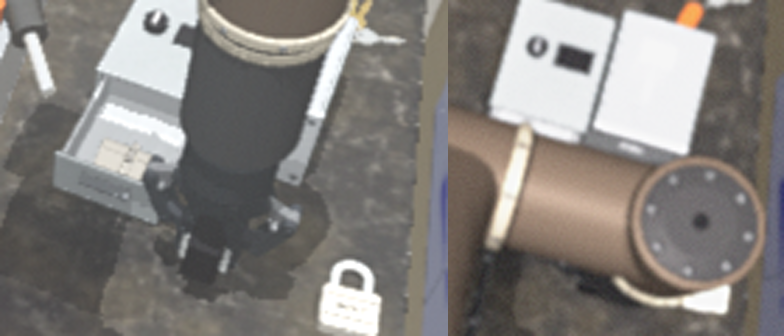

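Both views show the arm hiding the bar and the slot, with the cylinder in the drawer and the padlock untouched. The gripper centres the block sideways, and the slot and bar heights are known, so I'll insert by force feedback.

play_rows:
  plan:
    - [-0.02,0,0.005,0,0]
    - [-0.02,0,0.005,0,0]
    - [-0.02,0,0,0,0]
    - [0,0,0,0,0]
    - [0,0,0,0,0]
    - [0,0,0,0,0]
    - [0,0,0,0,0]

```text
time: 12.92
eef_pos: [0.4994, -0.2664, 0.0439]
tool_rot: [-0.243, -3.132, -0.0]
contact_force: [0.3, 0.2, -3.2]
gripper_width: 0.0292
finger_force: 79.8
```

```bash
cat >> h.py <<'E'
def st():
    s=telemetry.get_state(); p=np.array(s["eef_pos"]); a=np.radians(-9); u=np.array([np.cos(a),np.sin(a),0]); v=np.array([-np.sin(a),np.cos(a),0]); f=np.array(s["contact_force"])
    M=Ro.from_rotvec(s["tool_rot"]).as_matrix(); m=np.array(s["torque"])
    print("t %.2f tip_u-face %.4f lat %.4f z %.4f | Fu %.1f Fv %.1f Fz %.1f"%(s["time"],p@u+.1158-.661,p@v,p[2],f@u,f@v,f[2]),"Muvz",(m@u).round(2),(m@v).round(2),m[2].round(2),"yaw",round(np.degrees(np.arctan2(M[1,0],M[0,0])),2),"zaxis uv",(M[:,2]@u).round(4),(M[:,2]@v).round(4))
E
python3 -c "
from h import *
st()"
```

```text
t 12.92 tip_u-face -0.0103 lat -0.1850 z 0.0439 | Fu 0.3 Fv 0.2 Fz -3.2 Muvz -0.02 0.03 -0.03 yaw 171.14 zaxis uv -0.0006 0.0001
```

play_rows:
  plan:
    - [0,0,-0.0025,0.003,0]
    - [-0.0075,0,0,0,0]
    - [-0.0075,0,0,0,0]
    - [-0.0075,0,0,0,0]
    - [-0.0075,0,0,0,0]
    - [0,0,0,0,0]
    - [0,0,0,0,0]
    - [0,0,0,0,0]

```text
time: 13.58
eef_pos: [0.5115, -0.2683, 0.045]
tool_rot: [-0.246, -3.132, -0.0]
contact_force: [0.1, -0.3, -1.7]
gripper_width: 0.0291
finger_force: 79.8
```

```bash
python3 -c "
from h import *
st()"
```

```text
t 13.58 tip_u-face 0.0020 lat -0.1850 z 0.0450 | Fu 0.1 Fv -0.3 Fz -1.7 Muvz -0.07 0.13 -0.04 yaw 171.01 zaxis uv -0.0003 0.0001
```

play_rows:
  plan:
    - [-0.005,0,0,0,0]
    - [-0.005,0,0,0,0]
    - [-0.005,0,0,0,0]
    - [0,0,0,0,0]
    - [0,0,0,0,0]
    - [0,0,0,0,0]

```text
time: 14.08
eef_pos: [0.5177, -0.2695, 0.0451]
tool_rot: [0.247, 3.132, -0.0]
contact_force: [-0.8, -4.2, -4.2]
gripper_width: 0.0291
finger_force: 79.7
```

```bash
python3 -c "
from h import *
st()"
```

```text
t 14.08 tip_u-face 0.0083 lat -0.1852 z 0.0451 | Fu -0.1 Fv -4.3 Fz -4.2 Muvz -1.15 0.0 -0.38 yaw 170.99 zaxis uv 0.0003 -0.0001
```

play_rows:
  plan:
    - [0,-0.003,0.0005,0,0]
    - [-0.0075,0,0,0,0]
    - [-0.0075,0,0,0,0]
    - [-0.0075,0,0,0,0]
    - [0,0,0,0,0]
    - [0,0,0,0,0]
    - [0,0,0,0,0]

```text
time: 14.67
eef_pos: [0.5262, -0.2718, 0.0448]
tool_rot: [-0.246, -3.132, -0.0]
contact_force: [-0.3, 0.3, -3.3]
gripper_width: 0.0292
finger_force: 79.7
```

```bash
python3 -c "
from h import *
st()"
```

```text
t 14.67 tip_u-face 0.0171 lat -0.1861 z 0.0448 | Fu -0.4 Fv 0.2 Fz -3.3 Muvz -0.03 0.03 0.07 yaw 171.02 zaxis uv -0.0002 0.0001
```

The bar is free in the slot, 17 mm in. I'll advance towards the stop.

play_rows:
  plan:
    - [-0.0075,0,0,0,0]
    - [-0.0075,0,0,0,0]
    - [-0.0075,0,0,0,0]
    - [-0.0075,0,0,0,0]
    - [-0.0075,0,0,0,0]
    - [-0.0075,0,0,0,0]
    - [-0.005,0,0,0,0]
    - [0,0,0,0,0]
    - [0,0,0,0,0]
    - [0,0,0,0,0]

```text
time: 15.5
eef_pos: [0.5459, -0.275, 0.0448]
tool_rot: [-0.246, -3.132, -0.0]
contact_force: [0.7, 0.2, -2.3]
gripper_width: 0.0292
finger_force: 79.7
```

```bash
python3 -c "
from h import *
st()"
```

```text
t 15.50 tip_u-face 0.0369 lat -0.1862 z 0.0448 | Fu 0.7 Fv 0.3 Fz -2.3 Muvz 0.02 0.07 -0.0 yaw 171.0 zaxis uv -0.0002 0.0
```

```bash
cat >> h.py <<'E'
def avg(n=8):
    F=[]
    for i in range(n): grab_frame("wrist"); F.append(telemetry.get_state()["contact_force"])
    F=np.array(F); a=np.radians(-9); print("avg Fu %.2f +- %.2f Fv %.2f Fz %.2f"%((F@[np.cos(a),np.sin(a),0]).mean(),(F@[np.cos(a),np.sin(a),0]).std()/n**.5,(F@[-np.sin(a),np.cos(a),0]).mean(),F[:,2].mean())); st()
E
python3 -c "
from h import *
avg()"
```

```text
avg Fu -0.26 +- 0.14 Fv -0.00 Fz -2.54
t 15.90 tip_u-face 0.0371 lat -0.1862 z 0.0450 | Fu 0.4 Fv -0.4 Fz -2.3 Muvz 0.01 0.07 0.02 yaw 171.01 zaxis uv 0.0001 0.0
```

play_rows:
  plan:
    - [-0.005,0,0,0,0]
    - [-0.005,0,0,0,0]
    - [-0.005,0,0,0,0]
    - [0,0,0,0,0]
    - [0,0,0,0,0]
    - [0,0,0,0,0]

```text
time: 16.4
eef_pos: [0.5519, -0.2759, 0.0448]
tool_rot: [-0.246, -3.132, -0.0]
contact_force: [0.2, 0.1, -3.5]
gripper_width: 0.0291
finger_force: 79.7
```

```bash
python3 -c "
from h import *
avg()"
```

```text
avg Fu 0.14 +- 0.23 Fv -0.04 Fz -2.30
t 16.80 tip_u-face 0.0431 lat -0.1862 z 0.0450 | Fu -0.9 Fv -0.1 Fz -2.3 Muvz -0.03 0.0 -0.02 yaw 171.01 zaxis uv 0.0001 -0.0
```

No contact yet; stepping on by 2 mm at a time.

play_rows:
  plan:
    - [-0.005,0,0,0,0]
    - [0,0,0,0,0]
    - [0,0,0,0,0]
    - [0,0,0,0,0]

```text
time: 17.13
eef_pos: [0.5537, -0.2762, 0.0448]
tool_rot: [-0.246, -3.132, -0.0]
contact_force: [-0.5, 0.2, -1.5]
gripper_width: 0.029
finger_force: 79.7
```

```bash
python3 -c "
from h import *
avg()"
```

```text
avg Fu -1.18 +- 0.17 Fv 0.05 Fz -2.59
t 17.53 tip_u-face 0.0450 lat -0.1862 z 0.0449 | Fu -2.3 Fv -0.0 Fz -3.0 Muvz -0.02 0.38 0.03 yaw 171.01 zaxis uv -0.0002 0.0
```

play_rows:
  plan:
    - [-0.005,0,0,0,0]
    - [0,0,0,0,0]
    - [0,0,0,0,0]
    - [0,0,0,0,0]

```text
time: 17.87
eef_pos: [0.5559, -0.2765, 0.0449]
tool_rot: [-0.246, -3.132, 0.0]
contact_force: [-1.2, 0.3, -2.1]
gripper_width: 0.029
finger_force: 79.7
```

```bash
python3 -c "
from h import *
avg()"
```

```text
avg Fu -1.21 +- 0.07 Fv -0.25 Fz -2.67
t 18.27 tip_u-face 0.0471 lat -0.1862 z 0.0449 | Fu -1.3 Fv -0.7 Fz -2.7 Muvz -0.05 0.53 0.01 yaw 171.01 zaxis uv -0.0001 0.0
```

play_rows:
  plan:
    - [-0.005,0,0,0,0]
    - [0,0,0,0,0]
    - [0,0,0,0,0]
    - [0,0,0,0,0]

```text
time: 18.6
eef_pos: [0.5578, -0.2769, 0.0449]
tool_rot: [-0.246, -3.132, -0.0]
contact_force: [-1.3, 0.8, -2.7]
gripper_width: 0.0292
finger_force: 79.7
```

```bash
python3 -c "
from h import *
avg()"
```

```text
avg Fu -1.60 +- 0.06 Fv 0.03 Fz -2.60
t 19.00 tip_u-face 0.0491 lat -0.1862 z 0.0449 | Fu -1.3 Fv 0.6 Fz -3.0 Muvz -0.01 0.63 -0.01 yaw 171.01 zaxis uv -0.0001 -0.0
```

Contact came at a reading of about 44.5 mm, which agrees with the calibration. I'll advance the remaining 5.5 mm or so.

play_rows:
  plan:
    - [-0.0045,0,0,0,0]
    - [-0.0045,0,0,0,0]
    - [-0.0045,0,0,0,0]
    - [0,0,0,0,0]
    - [0,0,0,0,0]
    - [0,0,0,0,0]
    - [0,0,0,0,0]
    - [0,0,0,0,0]
    - [0,0,0,0,0]

```text
time: 19.75
eef_pos: [0.5631, -0.2777, 0.0449]
tool_rot: [-0.246, -3.132, -0.0]
contact_force: [-3.1, 0.8, -3.4]
gripper_width: 0.0294
finger_force: 79.7
```

```bash
python3 - <<'E'
from h import *
avg(); print(np.abs(telemetry.get_state()["joint_velocities"]).max(), telemetry.get_state()["finger_force"])
im,d=grab_frame("side"); save("fin",cv2.resize(im[130:290,300:460],None,fx=3,fy=3))
E
```

```text
avg Fu -2.47 +- 0.14 Fv -0.24 Fz -2.65
t 20.15 tip_u-face 0.0545 lat -0.1862 z 0.0449 | Fu -2.9 Fv 0.2 Fz -2.2 Muvz -0.08 0.87 0.03 yaw 171.01 zaxis uv 0.0 0.0
0.0006797238521050657 79.70038533210754
```

View pics/fin.png

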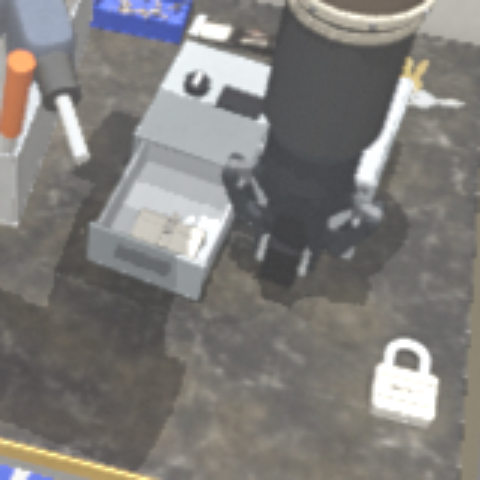

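The cylinder lies in the drawer at about (170,230) and the padlock hasn't moved. The holder is at the slot and still, with the stop at about 10 mm: Fu is 2.5 N, as expected. Handing in.

```bash
python3 -c "
from h import *
print(r.sign_off())"
```

```text
the job is handed in; nothing more can be done
None
```

I handed the job in at about 20 s: the cylinder is in the drawer, and the holder is level and still with its bar in the slot and the stop pushed back about 10 mm (judged by force, not seen). The one risk is a brief contact of about 39 N, against the 40 N limit, when the fingers opened in the drawer.

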